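# Light for the terminal strip

### The arm

A 6-joint arm with a two-finger parallel gripper is mounted at the origin on a cart in front of the work surface, level with it; the furniture and walls round the work are solid. World frame = base frame: x ahead of the robot, y to its left, z up, the work surface at z = 0. Lengths are in m, angles in rad, forces in N, time in s.
With the tool pointing down it reaches from about 0.35 to 0.725 m from the base axis. Payload 4.3 kg.
Tool frame: the origin (TCP) lies on the centre line of the jaws, within the pads' length; the fingertips stand 14 mm ahead of it and the grasp point (between the pads) lies 5 mm behind it; z points along the fingers, y is the direction in which the jaws open and shut (so a half turn about z gives the same grasp; the last joint's range is limited). The gripper opens to 85 mm and grips with 20 to 120 N. Pads are 22 mm wide; open, the fingers measure 114 mm over their backs; the gripper's body (76 mm by 85 mm) begins 54 mm behind the grasp point. The pads swing forward as they close: fully open they stand 13 mm farther back than shut.
Start: joints at [-1.458, 0.377, 0.081, 1.274, 0, 1.46], TCP at [0.127, -0.561, 0.245] pointing down, gripper open.
Joint ranges: [-2.72, 2.72], [-0.84, 1.66], [-1.02, 1.22], [-1.77, 2.12], [-1.37, 1.28], [-3.14, 3.14]. Speed limits (rad/s): [2.57, 2.57, 3.14, 3.14, 3.14, 3.14].

### API

Orientations are given as a unit quaternion [x, y, z, w].
In Python, from cell import readout, optics, workorder, models gives the robot as it stands.
- The arm moves only by the tool move_arm, never from a script. Its argument "increments" is a list of rows, each a list of 3 entries, a list of its own where there are three numbers: the turn, a rotation vector about the tool's x, y, z in rad, then the shift along the tool's x, y, z in m, then the opening, from -1 (shut) to 1 (fully open). In form: [[[ax, ay, az], [x, y, z], claw], ...]. A call has 1 to 20 rows; each row shifts and turns the pose as measured when the row begins, along the tool's axes as they then stand; what a row does not reach is not made up. A row lasts 1/8 s, in which the tool goes at most 62.5 mm and 10.7 degrees, less where a joint would pass 70% of its speed; a pose out of reach is approached as far as the arm can. A call is refused whole if a number of a shift passes 0.0625 or a number of a turn 0.188, either way. A call with a gripper value outside its range is refused whole. The fingers move at their own pace and stop on an object; "force" is the grip in N (left out, the last holds). Time passes only in rows, so rows that do not move let the fingers close. It gives the time, the measured TCP pose, the force and the opening at its end, in the units of the state.
- readout.read_state(): the state, without advancing time (a new reading comes with each control period).
- optics.snapshot(name): name is "side" or "top" or "wrist"; returns the picture (480x640x3 uint8, red, green, blue); there is no depth.
- optics.camera_model(name): a dict with "fx", "fy", "cx", "cy" (pixels), "camera_from_world" (4x4, takes a point from world to camera coordinates). Camera axes: x right, y down, z forward; pixel columns grow to the right and rows downward; lengths in m; the calibration is good to about 2 mm. A picture is of the moment at which its call begins: read the wrist's pose just before it. camera_model takes no time and is no camera call; for the wrist camera it gives the pose at the moment of the call.
- workorder.finish_job(): hands the job in, once; it reports no verdict.
Trained networks look in the newest picture that a camera, given by its name, has taken for a name from the list of things; names that differ only in an ending like _2 or _b are one class to them, and where a whole thing is asked for, a point or a joint stands for the part that bears it (a point fixed in the world has none). Each returns a list of dicts, best first, with "score" (0 to 1); they miss things now and then, are a little off and sometimes report something else, mostly with a low value. They report only what shows in the picture. A call takes as long as a camera call. They do not tell look-alikes from the thing itself.
- models.trace(name, camera): "pixels" (480x640 bool, what is visible of it).
- models.mark_of(name, camera): "location" ([x, y, z] in m, in world coordinates, good to about 4 mm: a listed point, or the origin of a listed thing).
The state is a dict: "clock": time; "joint_positions": joint angles; "qvel": joint speeds; "joint_torque": joint torques, N m; "ee_pos": TCP position; "tool_rot": TCP orientation; "contact_force": force on the tool from outside, world axes, zero at the start; "ft_torque": the same for the moment, N m; "opening": opening from 0.0 (shut) to 1.0 (fully open).
Only numpy, scipy, OpenCV 4.12 (cv2) and the standard library are available. Lean on these libraries where they do the work, as an engineer would, in place of code of your own. Each camera call takes 0.05 s, during which the arm holds its last target.

### The job

The mains is off while the downlights are wired, so light the work with the torch that stands lens down in its charging dock. While it still stands in the dock, turn the dial on its tail to full beam (the mark with three bars), then draw it straight up out of the dock and hold it up, slanting at roughly 45 degrees, on the robot's side of the terminal strip, with the beam aimed at the middle of the strip from about 15 cm so that it shines into the wire holes of the long side. Finish holding it still like that, carried by the gripper alone, and leave the strip and the other things lying as they are.

Things in the scene. Friction and masses are not known exactly. Their poses are not given: they have to be found in the camera images.
- dock: Fixed charging dock: dark base plate 104 x 84 mm, 14 mm thick; on it a hexagonal tower 64 mm across flats, 60 mm high, with a hexagonal pocket 43 mm across flats, floor 14 mm and mouth 60 mm above the worktop. Origin: centre of the underside; z up. Stands in the middle of the worktop, turned up to 0.4 rad.
- torch: Metal torch, 138 mm, 0.18 kg, loose in the pocket, lens down; hex head cannot turn there. Origin: centre of lens face (14 mm above worktop at start); z from lens to tail, beam along -z. Along z in mm: hex head 40 across flats to 46; cone to 58; round ribbed grip, diameter 28, from 58 to 104 (hold here); flare to collar, diameter 44, at 112-120, white marks on its tail face; dial 120-138.
- torch_dial (a joint): Tail dial, rad, grows clockwise seen from the tail. Grip bar 27 long, 9 thick, 15 mm high on a 30 mm skirt; white line on one end is the pointer, at angle pi+0.9-value from the torch's x towards y. Clicks at 0 off (circle), 0.6 low (1 bar), 1.2 full (3 bars), 1.8 flash (2 dots); springs to the nearest. Up to 0.08 N m; end stops just past 0 and 1.8. Starts at off or low.
- dial_grip (a point): Middle of the dial's grip bar, on the torch's axis, 131 mm from the lens face, 7 mm under the bar's top (145 mm above the worktop at start). Axes turn with the dial, equal to the torch's at 0; the bar runs 0.9 rad counter-clockwise (seen from the tail) from this x axis.
- terminal_strip: White screw terminal strip lying on the worktop to the left: 66 mm along its y, 19 mm along x, 16 mm high, loose, 30 g. Origin: centre of the underside. Its -x long side, with wire holes, faces the robot. A downlight (100 mm, does not move) stands about 10 cm behind it (+x), a spare bulb and a switch insert to its left (+y).
- strip_middle (a point): The strip's middle, 8 mm above its underside: the point to aim at.
- bulb: White spare bulb standing on its face, 51 mm across, 58 mm high; leave it alone.
- switch_insert: White switch insert, 50 x 24 x 36 mm; leave it alone.
- tape_measure: Tape measure lying to the right of the dock, 116 x 118 x 46 mm; leave it alone.
Things that resemble listed ones, but are neither listed nor needed, are in the scene too. Of the things like the torch, leave any that is purple; of the rest the smaller one is meant. There is more than one size of the terminal_strip; the job needs the larger.

How it is judged:
On the way, in this order (a step that is already met when the one before it is completed fails the run):
1. dial at full beam while the torch still stands in the dock (value of joint torch_dial between 1 and 1.4 rad and z of torch in the frame of dock below 0.024 m and horizontal distance between torch and dock below 0.008 m), for 0.2 s.
2. torch drawn up clear of the pocket in the gripper (z of torch in the frame of dock above 0.062 m and horizontal distance between torch and dock below 0.06 m and contact force between torch and the fingers above 1 N), for 0.1 s.
At the end, for the whole second after the job is handed in: Dial within 0.2 rad of full; torch held still by the fingers alone, lens 5 cm or more up, slanting 30 to 60 deg; beam axis within 3 cm (each way) of the strip's middle; lens 9 to 22 cm from it, 5 cm or more out on the robot's side, within 10 cm along the strip; strip moved under 1 cm (value of joint torch_dial between 1 and 1.4 rad and contact force between torch and the fingers above 1 N and contact force between torch and dock below 0.1 N and height (world z) of torch above 0.05 m and angle between torch's own z axis and vertical between 0.52 and 1.05 rad and z of strip_middle in the frame of torch between -0.22 and -0.09 m and x of strip_middle in the frame of torch between -0.03 and 0.03 m and y of strip_middle in the frame of torch between -0.03 and 0.03 m and x of torch in the frame of terminal_strip below -0.05 m and y of torch in the frame of terminal_strip between -0.1 and 0.1 m and linear speed of torch below 0.02 m/s and distance of terminal_strip from where it was at the start of the episode below 0.01 m and contact force between torch and terminal_strip below 0.1 N and contact force between torch and bulb below 0.1 N and contact force between torch and switch_insert below 0.1 N); the arm keeps its last pose, push and grip.
It fails at once if the terminal strip is pushed about (distance of terminal_strip from where it was at the start of the episode above 0.01 m).
It fails at once if a neighbouring thing is pushed about (distance of any of bulb, switch_insert, tape_measure from where it was at the start of the episode above 0.02 m).
It also fails if it takes over 50 s, if anything falls off the work surface, if the arm or the gripper's body presses on something with over 40 N, if the wrist force passes 120 N, or if a joint passes its speed limit or range.

## Working session

There is one attempt and no reset: what is moved stays moved. The work goes in short steps, Python scripts to look and compute and a tool call to move; the robot and the scene stay as the last step left them, time stands still between calls to the robot, and variables do not carry over. Pictures are saved under pics/ and viewed, and the job is handed in when it is done.

Besides the shell and the picture viewer there is one more tool, called as name(argument=value, ...) on one line, values as JSON. move_arm: Moves the arm, as the interface text tells. Its arguments: {"type":"object","properties":{"increments":{"type":"array","items":{"type":"array"}},"force":{"type":"number"}},"required":["increments"]}

```bash
ls; mkdir -p pics
cat > h.py <<'E'
import numpy as np,cv2
from cell import readout,optics,workorder,models
def snap(n,f):
    im=optics.snapshot(n); cv2.imwrite('pics/'+f+'.png',cv2.cvtColor(im,cv2.COLOR_RGB2BGR)); return im
def proj(n,P,cm=None):
    c=cm or optics.camera_model(n); M=np.array(c["camera_from_world"]); p=np.atleast_2d(P)@M[:3,:3].T+M[:3,3]
    return np.c_[c["fx"]*p[:,0]/p[:,2]+c["cx"],c["fy"]*p[:,1]/p[:,2]+c["cy"]]
def unproj(n,uv,z,cm=None):
    c=cm or optics.camera_model(n); M=np.array(c["camera_from_world"]); R=M[:3,:3];o=-R.T@M[:3,3]
    uv=np.atleast_2d(uv).astype(float); d=np.c_[(uv[:,0]-c["cx"])/c["fx"],(uv[:,1]-c["cy"])/c["fy"],np.ones(len(uv))]@R
    return o+d*((z-o[2])/d[:,2])[:,None]
E
python3 - <<'E'
from h import *
np.set_printoptions(precision=4,suppress=True)
print(readout.read_state())
for n in("top","side"):
    snap(n,n+"0")
    for t in("torch","dock","terminal_strip","dial_grip","bulb","switch_insert","tape_measure"):
        for r in models.mark_of(t,n): print(n,t,np.array(r["location"]),round(r["score"],2),proj(n,r["location"])[0])
E
```

```text
pics
{'clock': 0.0, 'joint_positions': array([-1.4583,  0.378 ,  0.0796,  1.2744, -0.    ,  1.4605]), 'qvel': array([-0.001 , -0.0005,  0.0005, -0.0006,  0.0008, -0.0012]), 'joint_torque': array([ -0.0015, -46.36  ,  26.9878,   0.0207,  -0.0001,  -0.    ]), 'ee_pos': array([ 0.127 , -0.5602,  0.2444]), 'tool_rot': array([ 0.9938,  0.1112, -0.    , -0.001 ]), 'contact_force': array([-0.3211, -0.2524, -0.1263]), 'ft_torque': array([-0.0583,  0.0187, -0.0269]), 'opening': 0.9979259689852461}
top torch [ 0.4366 -0.0721  0.0008] 0.64 [364.7361 305.8543]
top torch [ 0.4301  0.1668 -0.0033] 0.6 [271.1908 306.3686]
top torch [0.4881 0.0393 0.0147] 0.54 [321.6452 284.3313]
top dock [0.493  0.0371 0.0002] 0.81 [322.4296 282.8368]
top terminal_strip [0.6579 0.3258 0.0025] 0.73 [212.6644 216.8529]
top terminal_strip [ 0.7417  0.2727 -0.0014] 0.63 [234.6167 186.1914]
top terminal_strip [ 0.5761  0.3517 -0.0031] 0.32 [201.5644 248.1078]
top dial_grip [0.4325 0.17   0.178 ] 0.66 [264.4453 302.671 ]
top dial_grip [ 0.4343 -0.0722  0.1357] 0.57 [370.1895 304.9317]
top dial_grip [0.4926 0.0359 0.1501]
[... 289 characters left out ...]
 [ 0.4328 -0.0682  0.0049] 0.81 [396.7186 267.1996]
side dock [ 0.4917  0.0358 -0.0004] 0.96 [371.796 289.844]
side terminal_strip [0.6586 0.3251 0.0022] 0.9 [265.0341 374.6839]
side terminal_strip [0.7416 0.2769 0.002 ] 0.75 [216.8604 352.9046]
side dial_grip [0.425  0.1726 0.1779] 0.8 [423.4568 230.546 ]
side dial_grip [0.4955 0.0383 0.147 ] 0.76 [374.1276 220.4374]
side dial_grip [ 0.4349 -0.0666  0.1286] 0.42 [400.0831 213.7925]
side bulb [0.5762 0.3484 0.0009] 0.65 [320.9873 388.616 ]
side switch_insert [ 0.508   0.3059 -0.0012] 0.74 [368.7171 373.3146]
side switch_insert [0.4957 0.0386 0.1466] 0.44 [374.0172 220.6849]
side tape_measure [ 0.4608 -0.2129 -0.002 ] 0.77 [379.8276 245.3678]
```

View pics/top0.png

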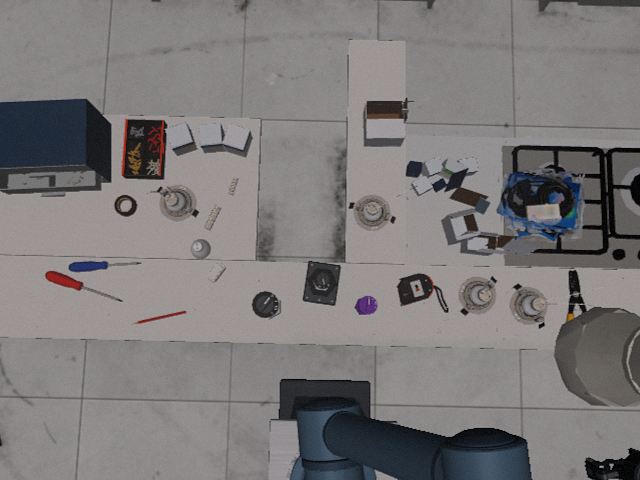

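View pics/side0.png

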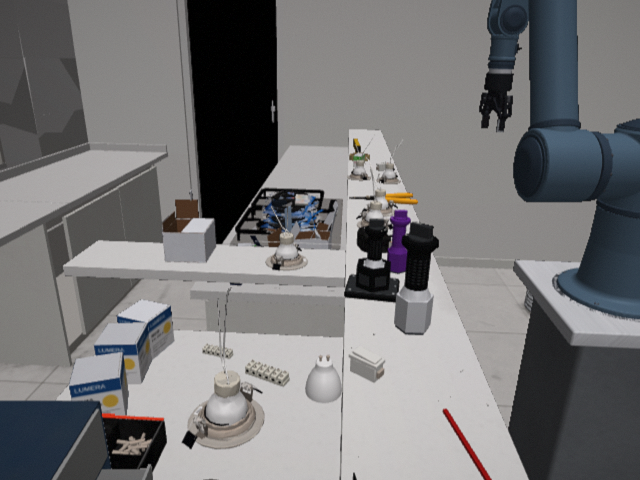

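Run:
```python
import cv2
a=cv2.imread('pics/top0.png')[150:330,170:400]
cv2.imwrite('pics/top0c.png',cv2.resize(a,None,fx=3.3,fy=3.3,interpolation=cv2.INTER_CUBIC))
a=cv2.imread('pics/side0.png')[160:420,180:460]
cv2.imwrite('pics/side0c.png',cv2.resize(a,None,fx=2.3,fy=2.3,interpolation=cv2.INTER_CUBIC))
```

```text
(no output)
```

View pics/top0c.png

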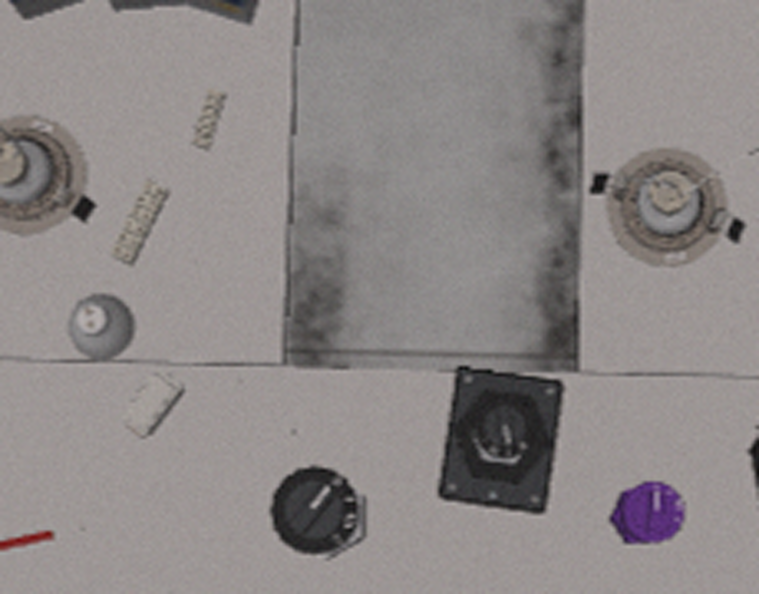

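View pics/side0c.png

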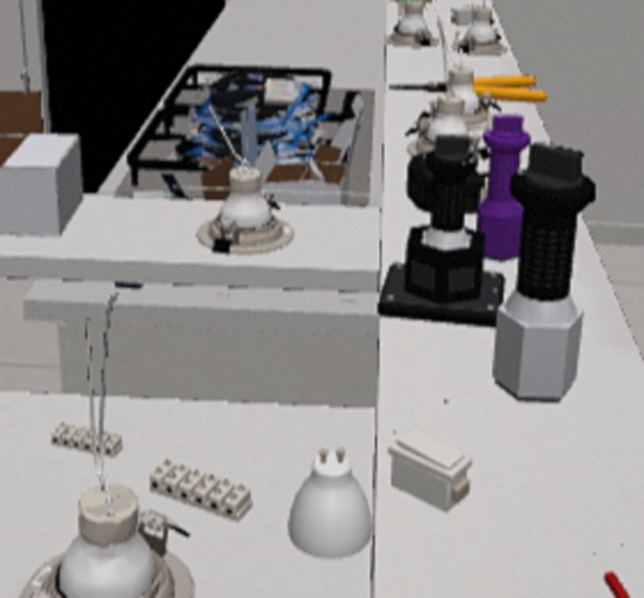

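Three torch-like things show in the top view. The large black one is at (265,303) and the purple one at (367,305). The one in the dock at (322,282) is smaller and not purple, so it is the torch meant. There are two strips: the larger at (213,217) and the smaller at (234,186), so the larger is meant. The crops confirm both choices. Next I'll move above the dock to read the dial.

```bash
cat >> h.py <<'E'
from scipy.spatial.transform import Rotation as Ro
np.set_printoptions(precision=4,suppress=True)
def st():
    s=readout.read_state(); return np.array(s["ee_pos"]),Ro.from_quat(s["tool_rot"]),s
def plan(P,R):
    "relative shift and rotvec (tool axes) from now to target"
    p,r,s=st(); d=r.inv().apply(np.array(P)-p); w=(r.inv()*R).as_rotvec()
    print("shift",d,"turn",w,"n",max(np.linalg.norm(d)/.0625,np.linalg.norm(w)/.186))
    return d,w
E
python3 - <<'E'
from h import *
p,r,s=st()
M=np.array(optics.camera_model("wrist")["camera_from_world"]);o=-M[:3,:3].T@M[:3,3]
print("cam in tool",r.inv().apply(o-p)); print((M[:3,:3]@r.as_matrix()).T, optics.camera_model("wrist")["fx"])
print(r.as_matrix())
plan([.46,.037,.33],r)
# strip + dock yaw from masks
for n,t in(("top","terminal_strip"),("side","terminal_strip"),("top","dock")):
    snap(n,"x")
    for q in models.trace(t,n):
        m=q["pixels"]; ys,xs=np.nonzero(m); z=.016 if t!="dock" else .014
        if len(xs)<10: continue
        W=unproj(n,np.c_[xs,ys],z)[:,:2]; print(n,t,round(q["score"],2),len(xs),xs.mean(),ys.mean(),cv2.minAreaRect(W.astype(np.float32)*1000))
E
```

```text
cam in tool [ 0.0766  0.0005 -0.1291]
[[ 0.0005 -0.9543 -0.2989]
 [ 1.      0.0005 -0.0001]
 [ 0.0003 -0.2989  0.9543]] 403.5977798214477
[[ 0.9753  0.2209  0.    ]
 [ 0.2209 -0.9753 -0.0001]
 [ 0.      0.0001 -1.    ]]
shift [ 0.4568 -0.5095 -0.0847] turn [0. 0. 0.] n 11.031962395641136
top terminal_strip 0.6 104 233.14423076923077 185.02884615384616 ((739.1221923828125, 273.6026611328125), (16.451963424682617, 47.30789566040039), 78.63054656982422)
top terminal_strip 0.53 173 212.242774566474 216.5028901734104 ((655.6536254882812, 324.8643493652344), (18.65835189819336, 63.74043655395508), 66.1808090209961)
side terminal_strip 0.86 632 266.621835443038 372.6613924050633 ((655.0504150390625, 338.2344970703125), (32.190940856933594, 69.99494171142578), 66.50131225585938)
side terminal_strip 0.66 254 216.6496062992126 350.26771653543307 ((735.7802734375, 290.5616149902344), (24.588945388793945, 51.38824462890625), 75.16490173339844)
side terminal_strip 0.56 139 376.431654676259 223.0431654676259 ((463.4386901855469, -332.8106994628906), (87.65365600585938, 35.77020263671875), 87.6960220336914)
```

move_arm(increments=[[[0, 0, 0], [0.0, 0, -0.06], 1], [[0, 0, 0], [0.02, -0.02, -0.04], 1], [[0, 0, 0], [0.041, -0.046, 0], 1], [[0, 0, 0], [0.041, -0.046, 0], 1], [[0, 0, 0], [0.041, -0.046, 0], 1], [[0, 0, 0], [0.041, -0.046, 0], 1], [[0, 0, 0], [0.041, -0.046, 0], 1], [[0, 0, 0], [0.041, -0.046, 0], 1], [[0, 0, 0], [0.041, -0.046, 0], 1], [[0, 0, 0], [0.041, -0.046, 0], 1], [[0, 0, 0], [0.041, -0.046, 0], 1], [[0, 0, 0], [0.03, -0.034, 0], 1]])

```text
clock: 2.6
ee_pos: [0.4386, -0.0012, 0.3508]
tool_rot: [0.994, 0.107, 0.005, -0.002]
contact_force: [1.8, -0.5, -0.5]
opening: 0.998
```

Run:
```python
from h import *
p,r,s=st(); print(p,s["joint_positions"],s["clock"],s["opening"])
im=snap("wrist","w1")
for t in("torch","dock","dial_grip"):
    for q in models.mark_of(t,"wrist"): print(t,np.array(q["location"]),round(q["score"],2),proj("wrist",q["location"])[0])
```

```text
[ 0.4386 -0.0012  0.3508] [-0.1519  0.0827 -0.0285  1.4517  0.0064  2.7751] 2.6 0.9975494599661867
torch [0.4884 0.0419 0.0107] 0.9 [305.1651 129.8412]
torch [ 0.4279  0.1675 -0.0021] 0.81 [191.5117 157.0427]
torch [ 0.4346 -0.0704 -0.0006] 0.65 [387.952  195.3073]
dial_grip [ 0.4378 -0.0708  0.1328] 0.78 [405.7727 218.292 ]
dial_grip [0.4312 0.1659 0.1804] 0.75 [107.6756 176.6654]
dial_grip [0.4879 0.0391 0.1438] 0.7 [293.62   134.9994]
```

View pics/w1.png

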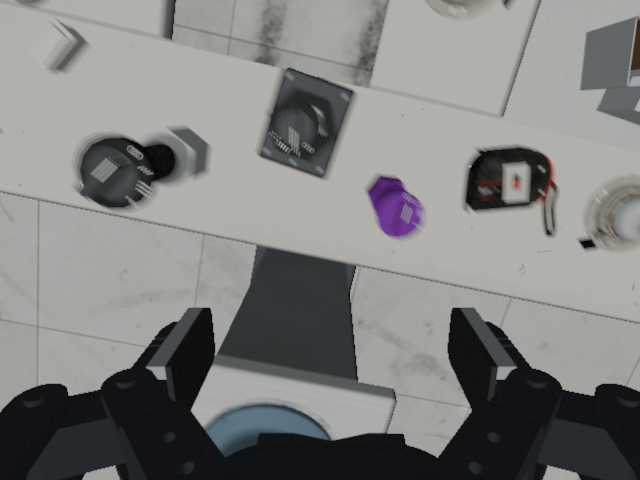

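Run:
```python
from h import *
im=snap("wrist","w2"); p,r,s=st(); print(p,s["joint_positions"],np.abs(s["qvel"]).max(),s["clock"])
a=cv2.imread('pics/w2.png')[50:200,220:380]
cv2.imwrite('pics/w2c.png',cv2.resize(a,None,fx=4,fy=4,interpolation=cv2.INTER_CUBIC))
for q in models.mark_of("dial_grip","wrist"): print(np.array(q["location"]),round(q["score"],2),proj("wrist",q["location"])[0])
```

```text
[ 0.4376 -0.0038  0.3505] [-0.1579  0.0818 -0.0302  1.4523  0.0059  2.7707] 0.029125926544512966 2.85
[0.4885 0.0418 0.1421] 0.93 [289.0781 132.7746]
[0.4344 0.1626 0.1789] 0.93 [111.8776 172.9799]
[ 0.4351 -0.0709  0.1303] 0.81 [403.4294 219.5543]
```

View pics/w2c.png

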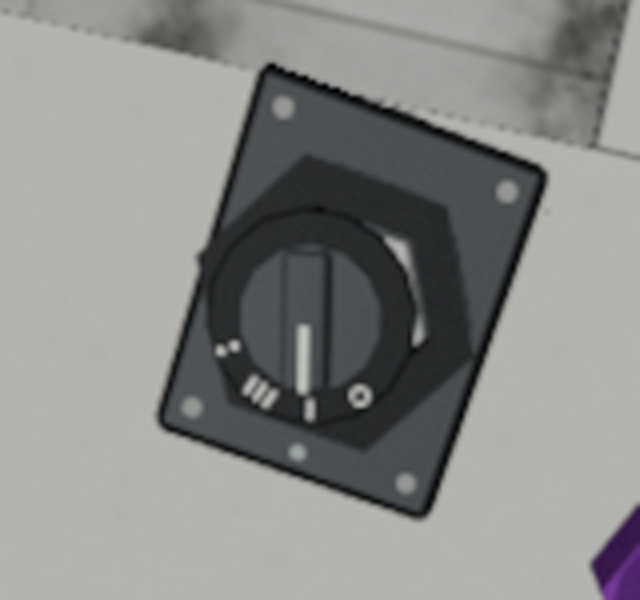

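Run:
```python
from h import *
f=lambda x,y,z:unproj("wrist",[220+x/4-.375,50+y/4-.375],z)[0]
a=f(307,250,.152);b=f(303,396,.152);print(a,b,(a+b)/2,np.linalg.norm(a-b),np.degrees(np.arctan2(*(a-b)[[1,0]])))
print("collar c",f(310,311,.134))
c=[f(270,68,.014),f(546,173,.014),f(428,517,.014),f(162,423,.014)];print("dock c",np.mean(c,0))
e=c[1]-c[0];print(np.linalg.norm(e),np.degrees(np.arctan2(e[1],e[0])));e=c[3]-c[0];print(np.linalg.norm(e),np.degrees(np.arctan2(e[1],e[0])))
p,r,s=st();print(r.as_matrix())
```

```text
[0.5057 0.0382 0.152 ] [0.4781 0.0337 0.152 ] [0.4919 0.036  0.152 ] 0.02792041628740811 9.096242459660912
collar c [0.4936 0.0368 0.134 ]
dock c [0.4925 0.0352 0.014 ]
0.07903905147235475 -97.48885675688814
0.09970880214352715 172.37576130614835
[[ 0.9776  0.2102  0.0075]
 [ 0.2102 -0.9777  0.0049]
 [ 0.0084 -0.0032 -1.    ]]
```

The docked torch's pointer is at the 1-bar mark (crop (305,395)), and the 3-bar mark is clockwise from it. The bar runs at about 9° in the world frame. Joint 6 is near its limit, so I'll take the grasp turned by half a turn.

move_arm(increments=[[[0, 0, -0.182], [0, 0, 0], 0], [[0, 0, -0.182], [0, 0, 0], 0], [[0, 0, -0.182], [0, 0, 0], 0], [[0, 0, -0.182], [0, 0, 0], 0], [[0, 0, -0.182], [0, 0, 0], 0], [[0, 0, -0.182], [0, 0, 0], 0], [[0, 0, -0.182], [0, 0, 0], 0], [[0, 0, -0.182], [0, 0, 0], 0], [[0, 0, -0.182], [0, 0, 0], 0], [[0, 0, -0.182], [0, 0, 0], 0], [[0, 0, -0.182], [0, 0, 0], 0], [[0, 0, -0.182], [0, 0, 0], 0], [[0, 0, -0.182], [0, 0, 0], 0], [[0, 0, -0.182], [0, 0, 0], 0], [[0, 0, -0.182], [0, 0, 0], 0], [[0, 0, -0.182], [0, 0, 0], 0], [[0, 0, -0.182], [0, 0, 0], 0]])

```text
clock: 5.03
ee_pos: [0.4271, -0.0306, 0.3533]
tool_rot: [-0.107, 0.994, -0.001, 0.004]
contact_force: [0.1, -0.6, -0.4]
opening: 0.5
```

```bash
cat >> h.py <<'E'
def Rz(deg): # tool down with tool x at azimuth deg
    a=np.radians(deg);x=[np.cos(a),np.sin(a),0];z=[0,0,-1.];return Ro.from_matrix(np.c_[x,np.cross(z,x),z])
E
python3 - <<'E'
from h import *
p,r,s=st(); print(p,s["joint_positions"],s["clock"],s["opening"])
plan([.4925,.0362,.20],Rz(189))
E
```

```text
[ 0.4271 -0.0306  0.3533] [-0.2211  0.0613 -0.0455  1.4551  0.0017 -0.4346] 5.025 0.4999593529716679
shift [-0.0767  0.0518  0.1539] turn [-0.002   0.0089  0.0565] n 2.8725541785303568
```

move_arm(increments=[[[0, 0, 0.02], [-0.03, 0.02, 0.03], 0], [[0, 0, 0.02], [-0.03, 0.02, 0.05], 0], [[0, 0.009, 0.016], [-0.017, 0.012, 0.05], 0], [[0, 0, 0], [0, 0, 0.02], 0], [[0, 0, 0], [0, 0, 0], 0]])

```text
clock: 5.65
ee_pos: [0.4957, 0.0277, 0.2022]
tool_rot: [-0.07, 0.998, -0.002, 0.002]
contact_force: [-0.5, -0.4, -0.0]
opening: 0.501
```

Run:
```python
from h import *
snap("wrist","w3");p,r,s=st(); print(p,s["joint_positions"],s["clock"],s["opening"])
plan([.4925,.0362,.156],Rz(189))
snap("top","t3");snap("side","s3")
a=cv2.imread('pics/s3.png')[130:330,280:480]
cv2.imwrite('pics/s3c.png',cv2.resize(a,None,fx=3,fy=3,interpolation=cv2.INTER_CUBIC))
for n in("wrist","side"):
 for q in models.mark_of("dial_grip",n): print(n,np.array(q["location"]),round(q["score"],2),proj(n,q["location"])[0])
```

```text
[0.4963 0.0276 0.2031] [-0.0696  0.2318 -0.2314  1.1004 -0.0042 -0.2096] 5.7 0.4968334062019959
shift [0.0028 0.0093 0.0471] turn [-0.0056  0.006  -0.0171] n 0.7688617527066197
wrist [0.4913 0.0377 0.1432] 0.62 [353.2105 254.4188]
wrist [ 0.4349 -0.0706  0.1323] 0.57 [146.1008 106.0358]
side [0.4253 0.1704 0.1743] 0.66 [422.8632 232.1801]
side [ 0.4343 -0.0679  0.1273] 0.61 [400.2612 214.2003]
side [0.4944 0.0366 0.1472] 0.59 [374.6724 220.0707]
```

View pics/w3.png

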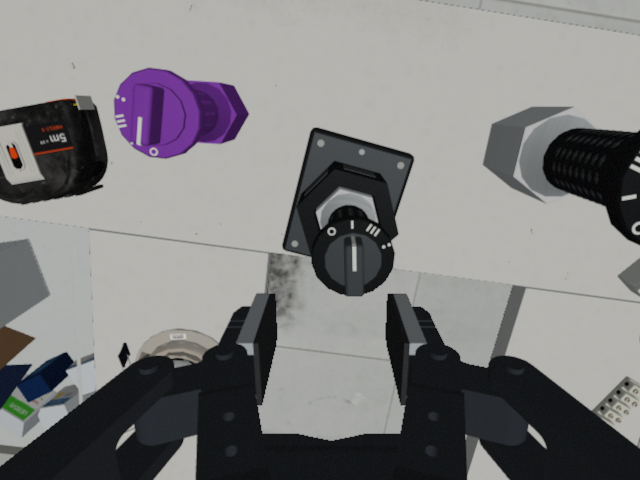

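View pics/s3c.png

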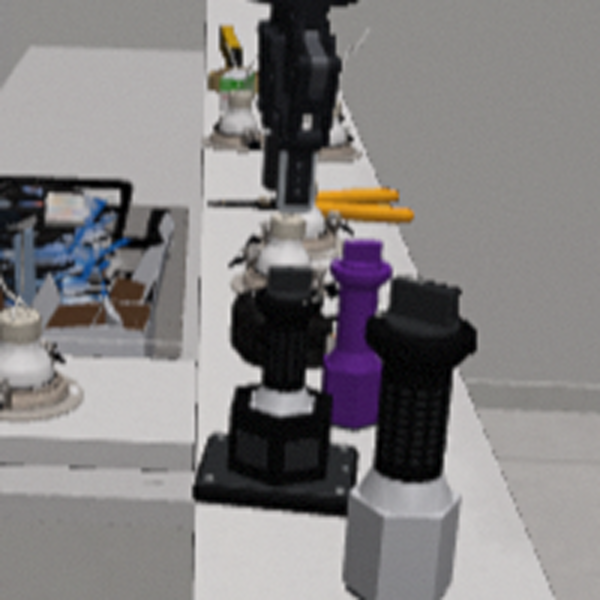

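The dial bar stands at about (354,265), lined up with the jaws and about 9 mm to the side. I'll correct that sideways and descend.

move_arm(increments=[[[-0.005, 0.006, -0.015], [0.003, 0.0095, 0.0], 0], [[0, 0, 0], [0, 0, 0.02], -0.3], [[0, 0, 0], [0, 0, 0], -0.3]])

```text
clock: 6.28
ee_pos: [0.4951, 0.0381, 0.1879]
tool_rot: [-0.079, 0.997, -0.0, 0.005]
contact_force: [1.4, 0.1, 0.1]
opening: 0.346
```

Run:
```python
from h import *
p,r,s=st(); print(p,s["joint_positions"],s["clock"],s["opening"])
plan([.4925,.0366,.156],Rz(189))
```

```text
[0.4951 0.0381 0.1879] [-0.0513  0.237  -0.2654  1.0584  0.0006 -0.2089] 6.275 0.34631890279896266
shift [ 0.0031 -0.0011  0.0319] turn [-0.0015  0.0099  0.0005] n 0.5129803352486705
```

move_arm(increments=[[[0, 0.01, 0], [0.003, -0.001, 0.016], -0.3], [[0, 0, 0], [0, 0, 0.016], -0.3], [[0, 0, 0], [0, 0, 0.002], -0.3], [[0, 0, 0], [0, 0, 0], -1], [[0, 0, 0], [0, 0, 0], -1], [[0, 0, 0], [0, 0, 0], -1]], force=30)

```text
clock: 7.02
ee_pos: [0.4931, 0.037, 0.1543]
tool_rot: [-0.079, 0.997, -0.001, 0.001]
contact_force: [0.1, 0.0, -1.3]
opening: 0.094
```

Run:
```python
from h import *
snap("wrist","w4");p,r,s=st(); print(p,s["joint_positions"],s["clock"],s["opening"],s["contact_force"],s["ft_torque"])
plan([.4925,.0366,.155],Rz(189))
```

```text
[0.4932 0.037  0.1544] [-0.0525  0.2637 -0.3214  0.984  -0.0016 -0.2113] 7.075 0.09481156993962675 [-0.637   0.4391 -1.9766] [-0.0649  0.0236  0.0347]
shift [ 0.0007 -0.0003 -0.0006] turn [-0.0019  0.0014  0.0017] n 0.01617612256309718
```

View pics/w4.png

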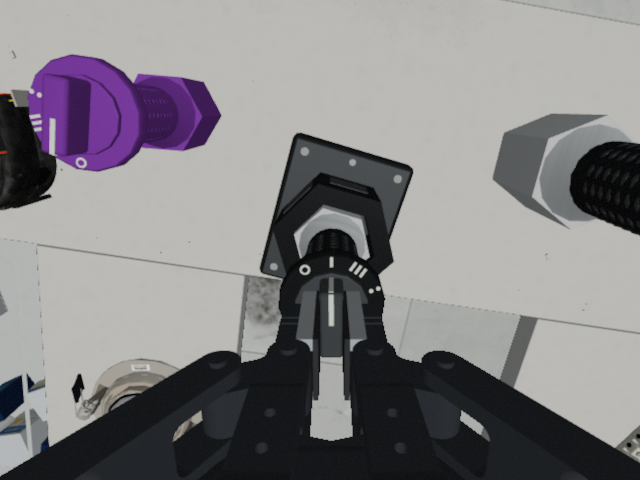

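The bar is held between the jaws (opening about 8 mm). I'll turn it clockwise.

move_arm(increments=[[[0, 0, 0.15], [0, 0, 0], -1], [[0, 0, 0.15], [0, 0, 0], -1], [[0, 0, 0.15], [0, 0, 0], -1], [[0, 0, 0.15], [0, 0, 0], -1], [[0, 0, 0.05], [0, 0, 0], -1], [[0, 0, 0], [0, 0, 0], -1]])

```text
clock: 7.82
ee_pos: [0.4927, 0.0377, 0.1547]
tool_rot: [0.253, 0.968, 0.0, 0.001]
contact_force: [-0.1, 0.8, -1.7]
opening: 0.09
```

Run:
```python
from h import *
snap("wrist","w5");p,r,s=st(); print(p,s["joint_positions"],s["clock"],s["opening"],s["contact_force"],s["ft_torque"])
plan([.4925,.0366,.155],Rz(189))
```

```text
[0.4927 0.0378 0.1547] [-0.052   0.2631 -0.3212  0.9854  0.0001  0.4586] 7.875 0.09258656625645427 [-0.4955 -0.374  -2.3565] [ 0.0537 -0.0845  0.011 ]
shift [-0.0004 -0.0011 -0.0003] turn [ 0.0002  0.001  -0.6677] n 3.5898615281151414
```

View pics/w5.png

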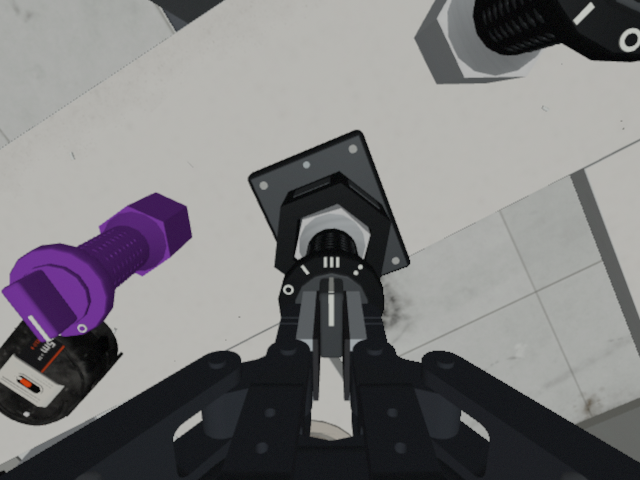

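The pointer now stands at the three bars (332,260 and 332,310). I'll release, rise, back off and tilt for a slanted grasp of the ribbed grip.

move_arm(increments=[[[0, 0, 0], [0, 0, 0], 0], [[0, 0, 0], [0, 0, 0], 0], [[0, 0, 0], [0, 0, -0.03], 0], [[0, 0, 0], [0, 0, -0.05], 0], [[0, 0, -0.15], [0, 0, -0.04], 0.5], [[0, 0, -0.15], [0, 0, 0], 0.5], [[0, 0, -0.15], [0, 0, 0], 1], [[0, 0, 0], [0.04, 0, 0], 1], [[0, -0.17, 0], [0.04, 0, 0], 1], [[0, -0.17, 0], [0, 0, 0], 1]])

```text
clock: 9.12
ee_pos: [0.416, 0.0407, 0.2784]
tool_rot: [0.021, 0.984, -0.004, 0.174]
contact_force: [0.5, -0.2, 0.6]
opening: 1.002
```

```bash
cat >> h.py <<'E'
def Rt(az,th): # tool z = sin th fwd + cos th down, tool x = back-ish/down
    a=np.radians(az);t=np.radians(th);f=np.array([np.cos(a),np.sin(a),0]);u=np.array([0,0,1.])
    z=np.sin(t)*f-np.cos(t)*u; x=-np.cos(t)*f-np.sin(t)*u
    return Ro.from_matrix(np.c_[x,np.cross(z,x),z])
E
python3 - <<'E'
from h import *
snap("wrist","w6");p,r,s=st(); print(p,s["joint_positions"],s["clock"],s["opening"],s["contact_force"])
R=Rt(-3,50);T=np.array([.4925,.0366,.095])+.005*R.as_matrix()[:,2]
plan(T-.12*R.as_matrix()[:,2],R)
E
```

```text
[0.41   0.0413 0.2735] [-0.0578 -0.2594 -0.598   0.8834  0.0053 -0.015 ] 9.175 1.0007936431919995 [-7.7808  1.7559 -4.386 ]
shift [ 0.0409 -0.0003  0.0964] turn [ 0.006  -0.5238  0.0088] n 2.8166742566404923
```

View pics/w6.png

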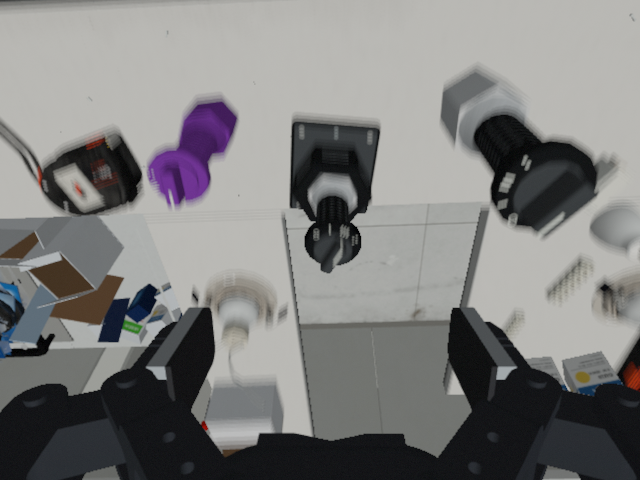

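```bash
cat > fk.py <<'E'
from h import *
from scipy.optimize import least_squares
D=np.array([[-1.4583,.378,.0796,1.2744,.127,-.5602,.2444],[-.1519,.0827,-.0285,1.4517,.4386,-.0012,.3508],[-.2211,.0613,-.0455,1.4551,.4271,-.0306,.3533],
[-.0696,.2318,-.2314,1.1004,.4963,.0276,.2031],[-.0513,.237,-.2654,1.0584,.4951,.0381,.1879],[-.0525,.2637,-.3214,.984,.4932,.037,.1544],[-.0578,-.2594,-.598,.8834,.41,.0413,.2735]])
p,r,s=st();D=np.vstack([D,np.r_[s["joint_positions"][:4],p]])
def fk(v,q):
    a,al,b,be,c,ga,r0,z0,off=v;q=np.atleast_2d(q);ph=q[:,1]-q[:,2];pt=ph+q[:,3]
    rr=r0+a*np.sin(q[:,1]+al)+b*np.cos(ph+be)+c*np.cos(pt+ga); z=z0+a*np.cos(q[:,1]+al)-b*np.sin(ph+be)-c*np.sin(pt+ga)
    return np.c_[rr*np.cos(q[:,0])-off*np.sin(q[:,0]),rr*np.sin(q[:,0])+off*np.cos(q[:,0]),z]
v0=[.4,0,.4,0,.28,0,0,.2,.0635];sg=np.array([.2,.3,.2,.3,.1,.05,.05,.2,.01])
f=least_squares(lambda v:np.r_[((fk(v,D)-D[:,4:])/.001).ravel(),(v-v0)/sg],v0)
v=f.x
if __name__=="__main__":
    print(v); print(((fk(v,D)-D[:,4:])*1000))
    print("pitch",D[:,1]-D[:,2]+D[:,3])
    for th in(30,35,40,45,50,55):
        R=Rt(-3,th);T=np.array([.4925,.0366,.095])+.005*R.as_matrix()[:,2]
        for d in(0,.12):
            X=T-d*R.as_matrix()[:,2]
            g=least_squares(lambda q:np.r_[(fk(v,q)[0]-X)*100,(q[1]-q[2]+q[3]-np.radians(90-th))*10],[-.05,-.2,-.6,.9])
            print(th,d,g.x,g.cost)
E
python3 fk.py
```

```text
[ 0.4975 -0.      0.3904 -0.1887  0.4344 -0.0002 -0.      0.2592  0.0638]
[[ 0.4781  0.1517  0.0087]
 [-0.1677 -1.3699  0.0029]
 [ 0.035  -0.0155 -0.0157]
 [ 0.1705  1.7463  0.0529]
 [ 0.0489  0.3623  0.0176]
 [ 0.0421  0.9707 -0.0573]
 [-0.095  -1.1105 -0.0021]
 [-0.0839 -1.0809 -0.0084]]
pitch [1.5728 1.5629 1.5619 1.5636 1.5608 1.5691 1.222  1.222 ]
30 0 [-0.0554  0.0266 -0.9981  0.0225] 2.665583339529154e-28
30 0.12 [-0.0558 -0.2816 -0.9104  0.4184] 4.541059311977288e-25
35 0 [-0.0554  0.0121 -1.0938 -0.146 ] 2.7727613409343035e-26
35 0.12 [-0.0558 -0.3514 -1.0229  0.2884] 6.709331122937822e-22
40 0 [-0.0554  0.0189 -1.19   -0.3362] 6.36358549987139e-26
40 0.12 [-0.0559 -0.412  -1.1362  0.1485] 1.395239948211333e-28
45 0 [-0.0554  0.0576 -1.2869 -0.5592] 2.4690421887044364e-29
45 0.12 [-0.056  -0.4581 -1.2515 -0.008 ] 3.851859888774472e-30
50 0 [-0.0554  0.1469 -1.3855 -0.8342] 5.686924458385518e-27
50 0.12 [-0.056  -0.4774 -1.371  -0.1955] 4.4881871424000144e-26
55 0 [-0.0553  0.3217 -1.4875 -1.1983] 8.907425992790966e-30
55 0.12 [-0.0561 -0.4362 -1.5014 -0.4544] 6.548161810916602e-29
```

Joint 3's limit rules out a tilt in the arm's own plane. I'll approach from the left rear instead, azimuth −114°, which is the slant direction needed at the end. The wrist view still shows the pointer between the marks and the dial clear of the gripper.

```bash
cat >> h.py <<'E'
def Rf(az,th): # tool z = sin th fwd + cos th down, tool x = fwd-ish/up
    a=np.radians(az);t=np.radians(th);f=np.array([np.cos(a),np.sin(a),0]);u=np.array([0,0,1.])
    z=np.sin(t)*f-np.cos(t)*u; x=np.cos(t)*f+np.sin(t)*u
    return Ro.from_matrix(np.c_[x,np.cross(z,x),z])
def rows(P,R,n=None):
    p,r,s=st(); w=(r.inv()*R).as_rotvec(); P=np.array(P)
    n=n or int(np.ceil(max(np.linalg.norm(P-p)/.055,np.linalg.norm(w)/.17)))
    for i in range(n):
        a=r*Ro.from_rotvec(w*i/n); d=a.inv().apply((P-p)/n); print([list(np.round(w/n,3)),list(np.round(d,4))])
E
python3 - <<'E'
from h import *
rows([.54,.14,.31],Rf(-114,30))
E
```

```text
[[np.float64(0.012), np.float64(0.085), np.float64(-0.136)], [np.float64(-0.0145), np.float64(0.0116), np.float64(0.001)]]
[[np.float64(0.012), np.float64(0.085), np.float64(-0.136)], [np.float64(-0.016), np.float64(0.0095), np.float64(-0.0005)]]
[[np.float64(0.012), np.float64(0.085), np.float64(-0.136)], [np.float64(-0.017), np.float64(0.0072), np.float64(-0.002)]]
[[np.float64(0.012), np.float64(0.085), np.float64(-0.136)], [np.float64(-0.0176), np.float64(0.0048), np.float64(-0.0035)]]
[[np.float64(0.012), np.float64(0.085), np.float64(-0.136)], [np.float64(-0.0177), np.float64(0.0024), np.float64(-0.005)]]
[[np.float64(0.012), np.float64(0.085), np.float64(-0.136)], [np.float64(-0.0174), np.float64(-0.0001), np.float64(-0.0066)]]
[[np.float64(0.012), np.float64(0.085), np.float64(-0.136)], [np.float64(-0.0166), np.float64(-0.0025), np.float64(-0.008)]]
[[np.float64(0.012), np.float64(0.085), np.float64(-0.136)], [np.float64(-0.0154), np.float64(-0.0048), np.float64(-0.0093)]]
[[np.float64(0.012), np.float64(0.085), np.float64(-0.136)], [np.float64(-0.0137), np.float64(-0.0069), np.float64(-0.0105)]]
```

move_arm(increments=[[[0.012, 0.085, -0.136], [-0.0145, 0.0115, 0.001], 1], [[0.012, 0.085, -0.136], [-0.016, 0.0095, 0], 1], [[0.012, 0.085, -0.136], [-0.017, 0.007, -0.002], 1], [[0.012, 0.085, -0.136], [-0.0175, 0.005, -0.0035], 1], [[0.012, 0.085, -0.136], [-0.0175, 0.0025, -0.005], 1], [[0.012, 0.085, -0.136], [-0.0175, 0, -0.0065], 1], [[0.012, 0.085, -0.136], [-0.0165, -0.0025, -0.008], 1], [[0.012, 0.085, -0.136], [-0.0155, -0.005, -0.0095], 1], [[0.012, 0.085, -0.136], [-0.0135, -0.007, -0.0105], 1]])

```text
clock: 10.3
ee_pos: [0.5429, 0.1441, 0.3086]
tool_rot: [-0.54, 0.796, -0.143, -0.233]
contact_force: [0.1, 0.1, 1.0]
opening: 1.002
```

Run:
```python
from h import *
p,r,s=st(); print(p,s["joint_positions"],s["clock"],s["opening"],s["contact_force"])
R=Rf(-114,50);z=R.as_matrix()[:,2];T=np.array([.4925,.0366,.095])+.005*z;print(T,z)
rows(T-.12*z,R)
```

```text
[0.5429 0.1441 0.3086] [ 0.3464  0.746   0.7188  1.951  -0.3874 -0.7654] 10.3 1.001949469277841 [0.1152 0.1351 1.0128]
[0.4909 0.0331 0.0918] [-0.3116 -0.6998 -0.6428]
[[np.float64(-0.001), np.float64(0.106), np.float64(0.014)], [np.float64(-0.0159), np.float64(-0.0), np.float64(0.045)]]
[[np.float64(-0.001), np.float64(0.106), np.float64(0.014)], [np.float64(-0.0205), np.float64(0.0002), np.float64(0.043)]]
[[np.float64(-0.001), np.float64(0.106), np.float64(0.014)], [np.float64(-0.025), np.float64(0.0004), np.float64(0.0406)]]
```

```bash
cat > ik.py <<'E'
from h import *
import fk as F
v=F.v
LIM=np.array([[-2.72,2.72],[-.84,1.66],[-1.02,1.22],[-1.77,2.12],[-1.37,1.28],[-3.14,3.14]])
def full(q,c2,sg=-1):
    a,al,b,be,c,ga,r0,z0,off=v
    ph=q[1]-q[2];pt=ph+q[3]; e=np.array([np.cos(q[0]),np.sin(q[0]),0]);l=np.array([-np.sin(q[0]),np.cos(q[0]),0]);u=np.array([0,0,1.])
    d=np.cos(pt)*e-np.sin(pt)*u
    P=e*(r0+a*np.sin(q[1]+al)+b*np.cos(ph+be))+u*(z0+a*np.cos(q[1]+al)-b*np.sin(ph+be))+off*l+(c-c2)*d
    t=np.cos(q[4])*d+sg*np.sin(q[4])*l
    return P+c2*t,t
from scipy.optimize import minimize_scalar,least_squares
def ik(P,t,c2,sg,q0=(.3,.3,0,1.5,-.4)):
    g=least_squares(lambda q:np.r_[(full(q,c2,sg)[0]-P)*100,(full(q,c2,sg)[1]-t)*30],q0); return g.x,g.cost
def c2sg(S):
    best=[]
    for sg in(1,-1):
        def co(c): 
            return sum(np.sum((full(q,c,sg)[0]-p)**2)+np.sum((full(q,c,sg)[1]-t)**2)*.01 for q,p,t in S)
        m=minimize_scalar(co,bounds=(0,.5),method="bounded");best.append((m.fun,m.x,sg))
    return min(best)
E
sed -i 's/^p,r,s=st();D=.*$//' fk.py
python3 - <<'E'
from ik import *
p,r,s=st();S=[(s["joint_positions"],p,r.as_matrix()[:,2])]
b=c2sg(S);print(b);f,c2,sg=b
print(full(s["joint_positions"],c2,sg),p,S[0][2])
for az in(-70,-80,-90,-100,-114,-125,60,80,90,100):
  for th in(45,50):
    R=Rf(az,th);z=R.as_matrix()[:,2];T=np.array([.4925,.0366,.095])+.005*z
    for d,lift in((.12,0),(0,0),(0,.07)):
        q,c=ik(T-d*z+[0,0,lift],z,c2,sg,(.3,.3,0,1.5,-.4 if az<0 else .4)); ok=np.all((q>LIM[:5,0])&(q<LIM[:5,1]))
        print(az,th,d,lift,q,round(c,4),ok)
E
```

```text
(np.float64(9.605130326325457e-09), np.float64(0.29757624100955715), 1)
(array([0.5429, 0.1441, 0.3087]), array([-0.2169, -0.4799, -0.8501])) [0.5429 0.1441 0.3086] [-0.2169 -0.4799 -0.8501]
-70 45 0.12 0 [ 0.5419  0.3848 -0.3394  1.0361 -0.767 ] 0.0 True
-70 45 0 0 [ 0.3684  0.4186 -0.5518  0.6196 -0.7852] 0.0 True
-70 45 0 0.07 [ 0.3684  0.3237 -0.4703  0.7961 -0.7852] 0.0 True
-70 50 0.12 0 [ 0.5894  0.4505 -0.3221  1.0746 -0.8391] 0.0 True
-70 50 0 0 [ 0.4044  0.4619 -0.5449  0.6298 -0.8708] 0.0 True
-70 50 0 0.07 [ 0.4044  0.3629 -0.4707  0.803  -0.8708] 0.0 True
-80 45 0.12 0 [ 0.5161  0.5041 -0.1589  1.231  -0.7292] 0.0 True
-80 45 0 0 [ 0.3609  0.5103 -0.3966  0.8471 -0.7682] 0.0 True
-80 45 0 0.07 [ 0.3609  0.4254 -0.319   1.0097 -0.7682] 0.0 True
-80 50 0.12 0 [ 0.5575  0.5755 -0.1255  1.2888 -0.7903] 0.0 True
-80 50 0 0 [ 0.3937  0.5617 -0.3722  0.8904 -0.8446] 0.0 True
-80 50 0 0.07 [ 0.3937  0.4737 -0.3024  1.0482 -0.8446] 0.0 True
-90 45 0.12 0 [ 0.4803  0.6156  0.0204  1.4083 -0.6778] 0.0 True
-90 45 0 0 [ 0.343   0.5986 -0.2477  1.049  -0.7287] 0.0 True
-90 45 0 0.07 
[... 2230 characters left out ...]
ue
90 45 0 0 [-0.4553  0.5773 -0.3027  1.105   0.6881] 0.0 True
90 45 0 0.07 [-0.4553  0.496  -0.2293  1.2598  0.6881] 0.0 True
90 50 0.12 0 [-0.6288  0.6415 -0.0424  1.4982  0.6682] 0.0 True
90 50 0 0 [-0.4849  0.6359 -0.2705  1.1714  0.7447] 0.0 True
90 50 0 0.07 [-0.4849  0.5514 -0.206   1.3204  0.7447] 0.0 True
100 45 0.12 0 [-0.539   0.6691  0.091   1.5723  0.564 ] 0.0 True
100 45 0 0 [-0.4214  0.6564 -0.1689  1.2569  0.6251] 0.0 True
100 45 0 0.07 [-0.4214  0.5811 -0.0978  1.4034  0.6251] 0.0 True
100 50 0.12 0 [-0.5692  0.7466  0.1422  1.6453  0.599 ] 0.0 True
100 50 0 0 [-0.4469  0.7185 -0.1265  1.3324  0.6723] 0.0 True
100 50 0 0.07 [-0.4469  0.6403 -0.0644  1.4727  0.6723] 0.0 True
```

Run:
```python
from h import *
print(unproj("top",[[178,203]],.05))
c=unproj("top",[[178,203]],.05)[0]
for z in(0,.1,.15,.2,.25,.3,.35): print(z,proj("side",[c[0],c[1],z])[0])
p,r,s=st();print(p)
R=Rf(-105,50);z=R.as_matrix()[:,2];T=np.array([.4925,.0366,.095])+.005*z;print(T,z)
rows(T-.11*z,R,4)
```

```text
[[0.6826 0.4064 0.05  ]]
0 [236.2052 414.3935]
0.1 [232.6405 348.2003]
0.15 [230.694  312.0548]
0.2 [228.6242 273.6193]
0.25 [226.4189 232.6689]
0.3 [224.0645 188.9485]
0.35 [221.5452 142.1672]
[0.5429 0.1441 0.3086]
[0.4915 0.0329 0.0918] [-0.1983 -0.7399 -0.6428]
[[np.float64(0.025), np.float64(0.08), np.float64(-0.019)], [np.float64(-0.011), np.float64(0.0032), np.float64(0.0362)]]
[[np.float64(0.025), np.float64(0.08), np.float64(-0.019)], [np.float64(-0.014), np.float64(0.0038), np.float64(0.0351)]]
[[np.float64(0.025), np.float64(0.08), np.float64(-0.019)], [np.float64(-0.0168), np.float64(0.0044), np.float64(0.0338)]]
[[np.float64(0.025), np.float64(0.08), np.float64(-0.019)], [np.float64(-0.0195), np.float64(0.0048), np.float64(0.0322)]]
```

Wires reach about 0.19 m, well clear of the wrist.

move_arm(increments=[[[0.025, 0.08, -0.019], [-0.011, 0.003, 0.036], 1], [[0.025, 0.08, -0.019], [-0.014, 0.004, 0.035], 1], [[0.025, 0.08, -0.019], [-0.017, 0.0045, 0.034], 1], [[0.025, 0.08, -0.019], [-0.0195, 0.005, 0.032], 1], [[0, 0, 0], [0, 0, 0], 1]])

```text
clock: 10.92
ee_pos: [0.5216, 0.1185, 0.1547]
tool_rot: [-0.553, 0.716, -0.261, -0.337]
contact_force: [0.6, -0.2, 0.3]
opening: 1.001
```

Run:
```python
from h import *
snap("wrist","w7");p,r,s=st(); print(p,s["joint_positions"],s["clock"],s["contact_force"])
R=Rf(-105,50);z=R.as_matrix()[:,2];T=np.array([.4925,.0366,.095])+.005*z;print(T,z)
plan(T-.11*z,R);plan(T,R)
snap("side","s7");snap("top","t7")
for n in("wrist","side","top"):
 for q in models.mark_of("torch",n)+models.mark_of("dial_grip",n): print(n,np.array(q["location"]),round(q["score"],2),proj(n,q["location"])[0])
```

```text
[0.5231 0.1187 0.1572] [ 0.4361  0.876   0.3696  1.7179 -0.6379 -0.6537] 10.975 [-0.1316  0.3267  0.8038]
[0.4915 0.0329 0.0918] [-0.1983 -0.7399 -0.6428]
shift [0.0084 0.0083 0.0017] turn [-0.0084 -0.0064 -0.0003] n 0.19115603438497436
shift [0.0077 0.0092 0.1117] turn [-0.0084 -0.0064 -0.0003] n 1.797705969706797
wrist [ 0.4372 -0.0701 -0.0002] 0.85 [371.7186 182.3824]
wrist [0.4897 0.0394 0.0143] 0.63 [351.8912 288.3949]
wrist [0.4876 0.0392 0.1405] 0.93 [363.1351 182.9817]
wrist [ 0.4362 -0.0706  0.1319] 0.61 [386.5562  58.2453]
side [0.4296 0.1736 0.0007] 0.92 [411.3689 327.0944]
side [ 0.4316 -0.0666  0.0021] 0.77 [397.2416 268.685 ]
side [0.4958 0.0373 0.15  ] 0.67 [374.0329 218.7593]
side [0.4282 0.1714 0.1766] 0.74 [421.2653 230.9819]
side [ 0.4364 -0.0694  0.1292] 0.57 [399.2588 213.0898]
side [0.4976 0.0376 0.1469] 0.43 [372.9941 220.33  ]
top [ 0.4279  0.1676 -0.0028] 0.83 [270.8369 307.2201]
top [0.4892 0.0368 0.0134] 0.78 [322.6266 283.9569]
top [ 0.4337 -0.0724  0.0016] 0.63 [364.871  306.9882]
top [0.5094 0.3079 0.0014] 0.51 [217.0654 274.0309]
top [0.492  0.0358 0.1414] 0.49 [324.2604 278.887 ]
top [0.4337 0.1719 0.1784] 0.49 [263.6039 302.1092]
top [ 0.4358 -0.0671  0.1353] 0.44 [367.9847 304.2402]
```

View pics/w7.png

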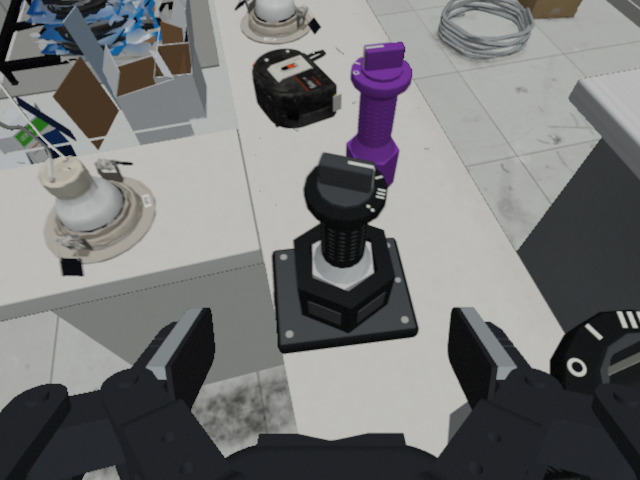

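View pics/s7.png

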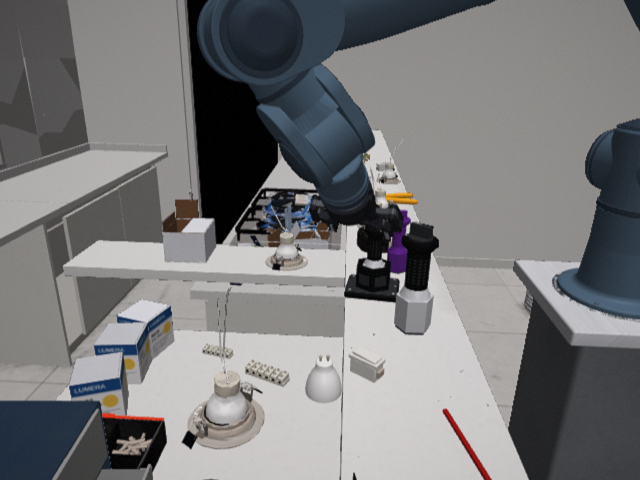

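The torch stands right of the jaw centre line at (350,200), as computed, and the big torch is close to the right-hand finger. I'll narrow the jaws to about 64 mm and centre while advancing.

move_arm(increments=[[[-0.008, -0.006, 0], [0, 0, 0.01], 0.5], [[0, 0, 0], [0.003, 0.003, 0.02], 0.5], [[0, 0, 0], [0.005, 0.006, 0.02], 0.5], [[0, 0, 0], [0, 0, 0], 0.5]])

```text
clock: 11.88
ee_pos: [0.5041, 0.0766, 0.1334]
tool_rot: [-0.55, 0.722, -0.258, -0.331]
contact_force: [0.3, 1.0, 0.0]
opening: 0.75
```

Run:
```python
from h import *
snap("wrist","w8");p,r,s=st(); print(p,s["joint_positions"],s["clock"],s["contact_force"],s["opening"])
R=Rf(-105,50);z=R.as_matrix()[:,2];T=np.array([.4925,.0366,.095])+.005*z
plan(T,R)
```

```text
[0.5047 0.0772 0.1338] [ 0.3844  0.8023  0.1745  1.5545 -0.6562 -0.7038] 11.925 [-0.8249  0.6543  0.7699] 0.7488158360714688
shift [-0.0019  0.0016  0.0624] turn [-0.0042  0.0078 -0.0087] n 0.9991621049125136
```

View pics/w8.png

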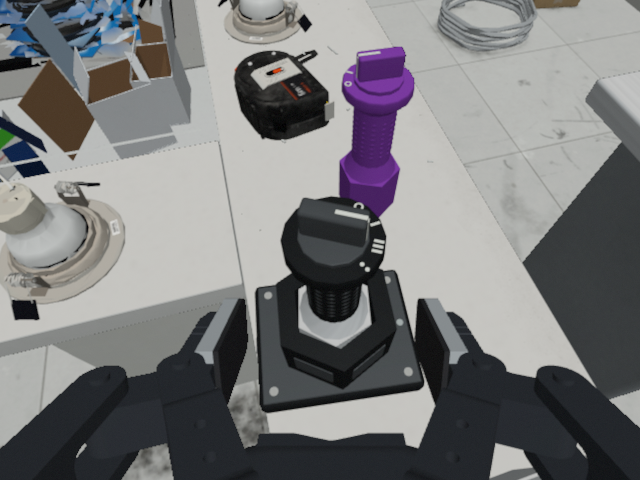

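Run:
```python
from h import *
a=cv2.imread('pics/w8.png')[180:300,260:410]
cv2.imwrite('pics/w8c.png',cv2.resize(a,None,fx=5,fy=5,interpolation=cv2.INTER_CUBIC))
# expected pointer end at value v with torch yaw psi
c=np.array([.4925,.0366])
for psi in(-.14,):
  for val in(.6,1.2,1.8):
    an=np.pi+.9-val+psi; e=c+.0135*np.array([np.cos(an),np.sin(an)]); o=c-.0135*np.array([np.cos(an),np.sin(an)])
    print(val,(proj("wrist",[[*e,.152],[*o,.152]])-[260,180])*5)
```

```text
0.6 [[533.9277  75.1194]
 [209.7463 195.446 ]]
1.2 [[552.0412 158.7399]
 [200.8273 110.0066]]
1.8 [[507.1019 237.9857]
 [251.1911  37.0407]]
```

View pics/w8c.png

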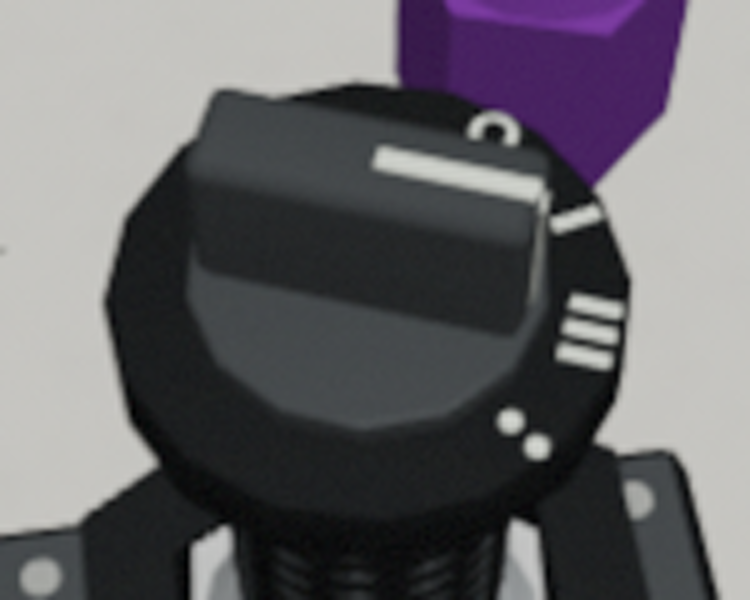

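The crop shows the pointer parallel to and aimed at the three bars, matching the predicted 1.2 rad slope. The torch is centred between the jaws, so I'll advance and close.

move_arm(increments=[[[-0.004, 0.008, -0.008], [-0.001, 0.001, 0.02], 0.5], [[0, 0, 0], [-0.001, 0.0005, 0.02], 0.5], [[0, 0, 0], [0, 0, 0.02], 0.5], [[0, 0, 0], [0, 0, 0.002], 0.5]])

```text
clock: 12.42
ee_pos: [0.4946, 0.0342, 0.0927]
tool_rot: [-0.552, 0.72, -0.258, -0.332]
contact_force: [-0.0, -0.1, 0.3]
opening: 0.747
```

Run:
```python
from h import *
snap("wrist","w9");p,r,s=st(); print(p,s["joint_positions"],s["clock"],s["contact_force"],s["opening"])
R=Rf(-105,50);z=R.as_matrix()[:,2];T=np.array([.4925,.0366,.095])+.005*z
plan(T,R)
```

```text
[0.495  0.0345 0.0931] [ 0.3264  0.7838  0.023   1.3857 -0.692  -0.7689] 12.475 [-0.4536  0.3729 -0.0953] 0.7492123078986568
shift [0.0006 0.003  0.0027] turn [-0.0053  0.004  -0.0036] n 0.06481807051297771
```

View pics/w9.png

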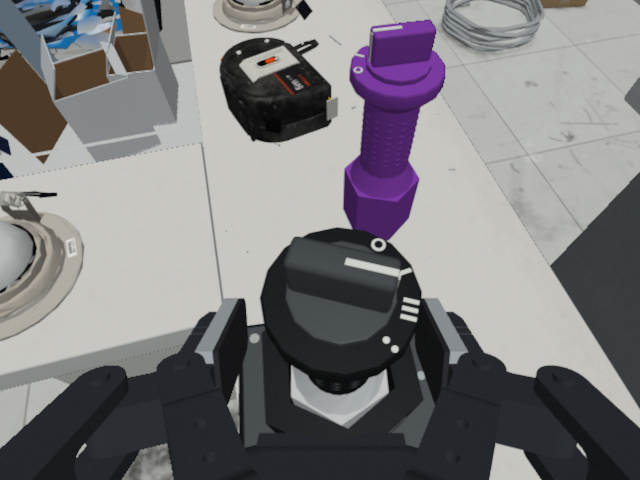

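move_arm(increments=[[[-0.005, 0.004, -0.004], [0.001, 0.0035, 0.003], 0.5], [[0, 0, 0], [0, 0, 0.001], -1], [[0, 0, 0], [0, 0, 0], -1], [[0, 0, 0], [0, 0, 0], -1], [[0, 0, 0], [0, 0, 0], -1], [[0, 0, 0], [0, 0, 0], -1], [[0, 0, 0], [0, 0, 0], -1]], force=60)

```text
clock: 13.35
ee_pos: [0.4919, 0.0336, 0.0924]
tool_rot: [-0.552, 0.719, -0.258, -0.334]
contact_force: [-0.6, -0.1, 0.1]
opening: 0.312
```

Run:
```python
from h import *
snap("wrist","w10");p,r,s=st(); print(p,s["joint_positions"],s["clock"],s["contact_force"],s["ft_torque"],s["opening"],s["opening"]*85)
R=Rf(-105,50);print(R.inv().apply([0,0,.02]),r.inv().apply([0,0,.02]))
for n in("wrist",):
 for q in models.mark_of("torch",n)+models.mark_of("dial_grip",n): print(n,np.array(q["location"]),round(q["score"],2),proj(n,q["location"])[0])
```

```text
[0.492  0.0336 0.0924] [ 0.3266  0.7827  0.0159  1.3845 -0.6918 -0.7695] 13.4 [-0.2632  0.038  -1.1702] [ 0.5466 -0.1264 -0.0314] 0.30974142883920885 26.328021451332752
[ 0.0153  0.     -0.0129] [ 0.0153 -0.     -0.0129]
wrist [0.4924 0.0391 0.0142] 0.81 [333.8415 392.6272]
wrist [ 0.4372 -0.0688 -0.0036] 0.57 [369.1595 222.7313]
wrist [0.4908 0.039  0.1423] 0.6 [342.4896 283.8264]
wrist [ 0.4325 -0.0712  0.1323] 0.59 [402.5496  39.198 ]
wrist [0.4892 0.0407 0.0123] 0.55 [340.5604 394.8579]
```

View pics/w10.png

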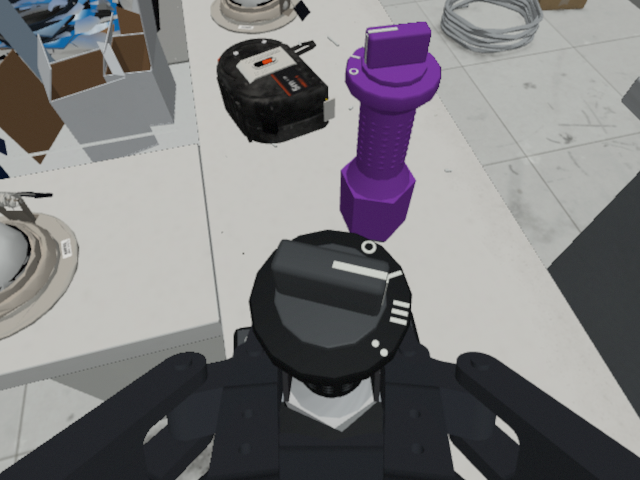

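The torch is gripped with an opening of 26 mm, and its grip shows between the jaws at (335,385). Lifting straight up.

move_arm(increments=[[[0, 0, 0], [0.0075, 0, -0.0065], -1], [[0, 0, 0], [0.015, 0, -0.013], -1], [[0, 0, 0], [0.015, 0, -0.013], -1], [[0, 0, 0], [0.015, 0, -0.013], -1], [[0, 0, 0], [0.015, 0, -0.013], -1], [[0, 0, 0], [0.015, 0, -0.013], -1], [[0, 0, 0], [0, 0, 0], -1], [[0, 0, 0], [0, 0, 0], -1]])

```text
clock: 14.5
ee_pos: [0.4926, 0.0358, 0.2067]
tool_rot: [-0.552, 0.72, -0.257, -0.332]
contact_force: [-0.5, -0.4, -1.9]
opening: 0.31
```

Run:
```python
from h import *
snap("wrist","w11");snap("side","s11");p,r,s=st(); print(p,s["joint_positions"],s["clock"],s["contact_force"],s["ft_torque"],s["opening"]*85)
for n in("wrist","side"):
 for q in models.mark_of("torch",n)+models.mark_of("dial_grip",n): print(n,np.array(q["location"]),round(q["score"],2),proj(n,q["location"])[0])
```

```text
[0.4925 0.0357 0.2066] [ 0.3289  0.6771  0.1394  1.6125 -0.6888 -0.7669] 14.6 [-0.5464  0.3331 -1.7344] [ 0.8317 -0.2559  0.0117] 26.25123845362004
wrist [0.4952 0.0419 0.1284] 0.84 [329.8977 395.0355]
wrist [ 0.435  -0.0708  0.1289] 0.75 [373.0992 201.3832]
wrist [0.4908 0.0416 0.2567] 0.66 [344.5051 285.3706]
side [0.4309 0.1693 0.0037] 0.98 [410.459  324.2448]
side [ 0.4347 -0.0685  0.0022] 0.77 [395.7491 268.2309]
side [0.4947 0.0455 0.1299] 0.67 [374.2234 230.2476]
side [0.4231 0.1718 0.1793] 0.78 [424.6599 229.5967]
side [ 0.436  -0.0685  0.1298] 0.7 [399.5125 212.9557]
```

View pics/w11.png

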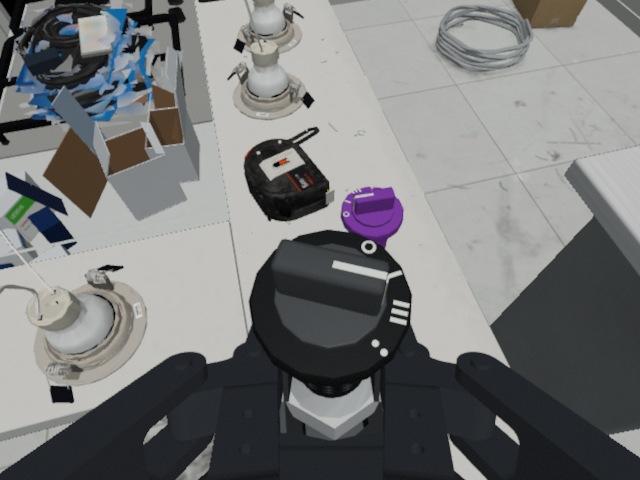

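View pics/s11.png

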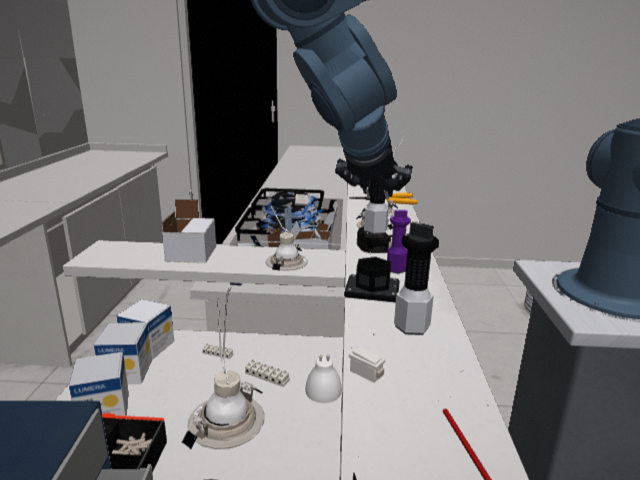

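```bash
cat > fin.py <<'E'
from ik import *
M=np.array([.6575,.3253,.008]); az=np.radians(66.3-180)
def goal(p,r,L0,u0,d=.15,sl=45,yaw=-8.7):
    f=np.array([np.cos(az),np.sin(az),0]); s=np.radians(sl)
    t=np.sin(s)*f+np.cos(s)*np.array([0,0,1])
    A=Ro.from_rotvec(np.radians(yaw)*np.array([0,0,1]))
    u=A.apply(u0); k=np.cross(u,t); k*=np.arctan2(np.linalg.norm(k),u@t)/np.linalg.norm(k)
    Q=Ro.from_rotvec(k)*A
    L=M+d*t
    return L+Q.apply(p-L0),Q*r,L,t
E
python3 - <<'E'
from fin import *
p,r,s=st(); P,R,L,t=goal(p,r,np.array([.4938,.0405,.1275]),np.array([0,0,1.]))
print(P,L,t); print(R.as_matrix()); print(ik(P,R.as_matrix()[:,2],.2976,1))
rows(P,R)
E
```

```text
[0.5909 0.1737 0.1664] [0.6149 0.2282 0.1141] [-0.2842 -0.6475  0.7071]
[[-0.4017 -0.9152 -0.0309]
 [-0.912   0.4029 -0.0773]
 [ 0.0832 -0.0028 -0.9965]]
(array([ 0.2159,  0.5363,  0.1224,  1.2038, -0.0689]), np.float64(5.1190484070281545e-24))
[[np.float64(-0.014), np.float64(-0.157), np.float64(0.028)], [np.float64(-0.0267), np.float64(-0.0119), np.float64(-0.019)]]
[[np.float64(-0.014), np.float64(-0.157), np.float64(0.028)], [np.float64(-0.0296), np.float64(-0.0109), np.float64(-0.0148)]]
[[np.float64(-0.014), np.float64(-0.157), np.float64(0.028)], [np.float64(-0.0319), np.float64(-0.0098), np.float64(-0.0101)]]
[[np.float64(-0.014), np.float64(-0.157), np.float64(0.028)], [np.float64(-0.0333), np.float64(-0.0088), np.float64(-0.0051)]]
[[np.float64(-0.014), np.float64(-0.157), np.float64(0.028)], [np.float64(-0.034), np.float64(-0.0078), np.float64(0.0)]]
```

move_arm(increments=[[[-0.007, -0.078, 0.014], [-0.013, -0.006, -0.0095], -1], [[-0.007, -0.078, 0.014], [-0.014, -0.006, -0.0085], -1], [[-0.007, -0.078, 0.014], [-0.0145, -0.0055, -0.0075], -1], [[-0.007, -0.078, 0.014], [-0.015, -0.0055, -0.0065], -1], [[-0.007, -0.078, 0.014], [-0.016, -0.005, -0.005], -1], [[-0.007, -0.078, 0.014], [-0.016, -0.005, -0.004], -1], [[-0.007, -0.078, 0.014], [-0.0165, -0.0045, -0.003], -1], [[-0.007, -0.078, 0.014], [-0.017, -0.004, -0.002], -1], [[-0.007, -0.078, 0.014], [-0.017, -0.004, 0], -1], [[-0.007, -0.078, 0.014], [-0.017, -0.004, 0], -1], [[0, 0, 0], [0, 0, 0], -1]])

```text
clock: 16.18
ee_pos: [0.5907, 0.1751, 0.1646]
tool_rot: [-0.546, 0.837, -0.017, -0.034]
contact_force: [-0.1, 0.2, -1.8]
opening: 0.311
```

Run:
```python
from h import *
snap("wrist","w12");snap("side","s12");snap("top","t12");p,r,s=st(); print(p,s["joint_positions"],s["clock"],s["contact_force"],s["ft_torque"],s["opening"]*85)
print(r.as_matrix())
for n in("wrist","side","top"):
 for t in("torch","dial_grip","terminal_strip","strip_middle"):
  for q in models.mark_of(t,n): print(n,t,np.array(q["location"]),round(q["score"],2),proj(n,q["location"])[0])
```

```text
[0.5903 0.1755 0.1646] [ 0.2135  0.5406  0.1251  1.207  -0.0566 -0.9409] 16.325 [ 0.2882  0.6866 -1.2174] [ 0.0513 -0.0382  0.0344] 26.365743198760594
[[-0.4017 -0.915  -0.0385]
 [-0.9126  0.4035 -0.0662]
 [ 0.0761  0.0085 -0.9971]]
wrist torch [0.6092 0.2298 0.1118] 0.97 [339.7221 384.9929]
wrist torch [ 0.4291  0.1685 -0.0007] 0.57 [529.4392 134.4239]
wrist dial_grip [0.5771 0.1435 0.2008] 0.6 [331.2137 268.514 ]
wrist terminal_strip [ 0.6595  0.3223 -0.0013] 0.95 [325.1556 415.9985]
wrist strip_middle [0.6543 0.3277 0.0072] 0.82 [333.5503 425.4714]
side torch [ 0.4334 -0.0715  0.0016] 0.75 [396.1977 267.9398]
side torch [ 0.5733  0.3499 -0.0027] 0.74 [322.956  391.5428]
side torch [0.612  0.2334 0.1135] 0.69 [303.2777 278.8271]
side torch [ 0.4297  0.1712 -0.0003] 0.64 [411.0945 326.8617]
side torch [ 0.4881  0.0346 -0.0024] 0.34 [373.5138 290.5385]
side dial_grip [0.4231 0.1715 0.1748] 0.91 [424.3704 232.1722]
side dial_grip [ 0.4345 -0.0695  0.1275] 0.41 [400.0978 213.8737]
side terminal_strip [0.6593 0.3256 0.0032] 0.89 [264.4798 374.2982]
side strip_middle [0.6613 0.3255 0.0075] 0.93 [263.0445 371.6988]
side strip_middle [0.7399 0.2757 0.0078] 0.8 [217.9356 349.3107]
top torch [ 0.4376 -0.0704 -0.0002] 0.68 [364.0389 305.4592]
top dial_grip [ 0.4347 -0.0716  0.1351] 0.5 [369.9066 304.762 ]
top dial_grip [0.5773 0.1416 0.2044] 0.49 [278.4127 237.5183]
top strip_middle [ 0.4661 -0.2145 -0.0014] 0.55 [420.2414 295.5753]
```

View pics/w12.png

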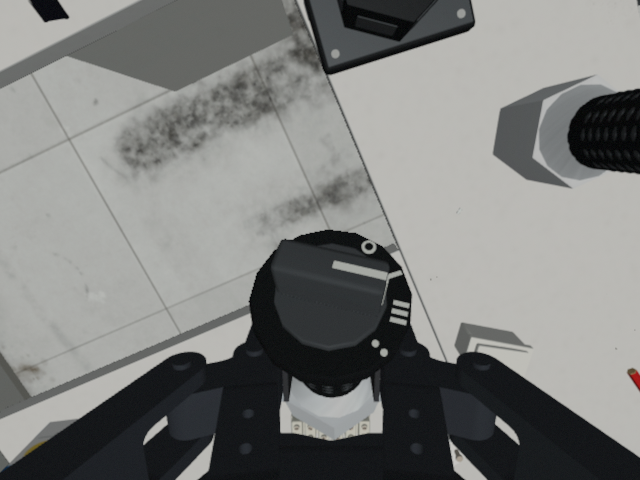

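View pics/s12.png

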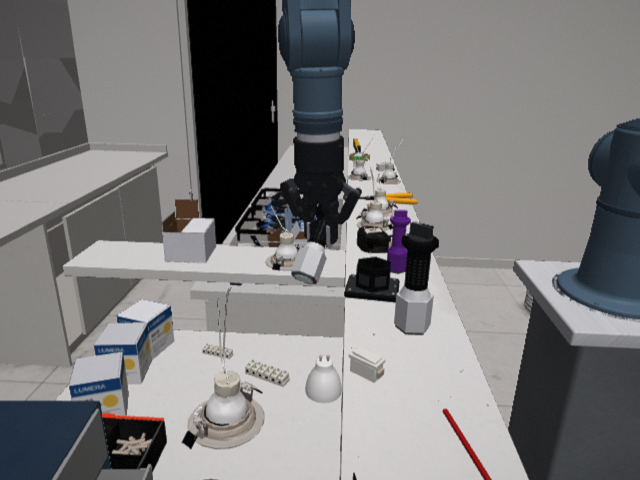

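The torch slants with its lens at about (.611,.232,.113) m, roughly 15 cm from the strip. The pointer still looks unchanged, and the beam axis misses the middle by around 1 cm. I'll make a small trim and let it settle.

move_arm(increments=[[[0, 0, 0], [0.0015, -0.006, 0], -1], [[0, 0, 0], [0, 0, 0], -1], [[0, 0, 0], [0, 0, 0], -1], [[0, 0, 0], [0, 0, 0], -1], [[0, 0, 0], [0, 0, 0], -1]])

```text
clock: 17.55
ee_pos: [0.5964, 0.1717, 0.165]
tool_rot: [-0.546, 0.837, -0.017, -0.033]
contact_force: [-0.3, 0.5, -1.9]
opening: 0.312
```

Run:
```python
from h import *
Ls=[];Ds=[];Ms=[]
for k in range(2):
 for n in("wrist","side","top"):
  snap(n,f"f{n}{k}")
  for t,a,c in(("torch",Ls,[.613,.23,.113]),("dial_grip",Ds,[.58,.14,.204]),("strip_middle",Ms,[.658,.326,.008])):
   for q in models.mark_of(t,n):
    if np.linalg.norm(np.array(q["location"])-c)<.025: a.append(q["location"]);print(n,t,np.array(q["location"]))
L,D,M=[np.mean(a,0) for a in(Ls,Ds,Ms)]
d=(L-D)/np.linalg.norm(L-D);w=M-L
print(L,D,M,"slant",np.degrees(np.arccos(-d[2])),"dist",w@d,"miss",w-(w@d)*d,np.linalg.norm(w-(w@d)*d))
x=np.array([np.cos(1.157),np.sin(1.157)]);print("out",(L-M)[:2]@x,"along",(L-M)[:2]@[-x[1],x[0]])
p,r,s=st();print(p,np.abs(s["qvel"]).max(),s["contact_force"],s["opening"]*85,s["clock"])
a=cv2.imread('pics/fwrist1.png')[220:450,230:430]
cv2.imwrite('pics/fwc.png',cv2.resize(a,None,fx=2.6,fy=2.6,interpolation=cv2.INTER_CUBIC))
```

```text
wrist torch [0.6186 0.2259 0.1132]
wrist dial_grip [0.5831 0.1402 0.2028]
wrist strip_middle [0.6549 0.3228 0.0066]
side torch [0.6196 0.2269 0.1144]
side strip_middle [0.6635 0.3292 0.0098]
top dial_grip [0.5826 0.1369 0.2047]
wrist torch [0.6207 0.2275 0.1138]
wrist dial_grip [0.5821 0.1404 0.2017]
wrist strip_middle [0.6561 0.3226 0.0069]
side torch [0.6185 0.2304 0.1152]
side strip_middle [0.6619 0.3288 0.0057]
top dial_grip [0.582  0.1376 0.2042]
top strip_middle [0.6617 0.3239 0.0112]
top strip_middle [ 0.6577  0.3279 -0.0004]
[0.6194 0.2277 0.1142] [0.5824 0.1388 0.2033] [0.6593 0.3259 0.0066] slant 47.17825503311977 dist 0.15083286060176782 miss [-0.0025 -0.004  -0.005 ] 0.006847457672491785
out -0.10596780598578812 along -0.0029034457694509
[0.5964 0.1716 0.165 ] 0.0013230064219372042 [ 0.4758  0.1557 -1.7789] 26.414799942146335 18.75
```

View pics/fwc.png

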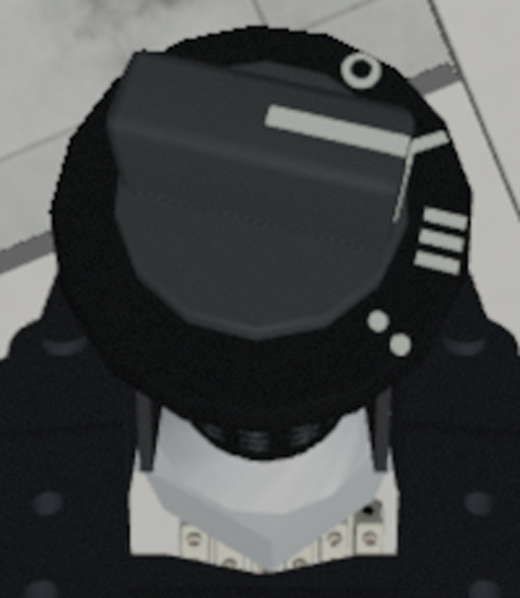

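The crop shows the pointer parallel to the three bars, and the strip lies straight ahead of the lens at the bottom middle. All end values are inside their limits, so I'll hand in.

Run:
```python
from h import *
p,r,s=st();print(p,s["clock"],s["opening"]*85,np.abs(s["qvel"]).max())
print(workorder.finish_job())
```

```text
[0.5964 0.1716 0.165 ] 18.75 26.414799942146335 0.0013230064219372042
the job is handed in; nothing more can be done
None
```

I turned the docked torch's dial from low to full beam, lifted the torch straight up and out, and handed the job in with it aimed at the larger terminal strip. The clock read 18.75 s. The hand-in gave no verdict, so what follows are my own last measurements from the camera images and the arm's readings.

| Check | Measured | Required |
|---|---|---|
| Slant | about 47° | 30 to 60° |
| Lens height | 11.4 cm | 5 cm or more |
| Lens to strip middle | 15.1 cm | 9 to 22 cm |
| Beam axis off the strip middle | about 7 mm | within 3 cm each way |
| Out on the robot's side | 10.6 cm | 5 cm or more |
| Along the strip | 0.3 cm | within 10 cm |

- **Dial:** the pointer was still in line with the three bars in the last close-up.
- **Hold:** the arm was at rest, and the 26 mm opening fits the 28 mm grip.
- **Other things:** the strip was found where it started, to within the detection error. I saw no contact with the other things, though I did not measure their positions again at the end.
- **Disagreements:** before the final trim the beam measured about 13 mm off, and single detections of the strip middle differed by up to about 1 cm between cameras.

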